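# Flip the sherd bin tags to match the bins

## Robot

A 6-joint arm with a two-finger parallel gripper is mounted at the origin on the work surface. World frame = base frame: x ahead of the robot, y to its left, z up, the work surface at z = 0. Lengths are in m, angles in degrees, forces in N, time in s.
With the tool pointing down it reaches from about 0.3 to 0.75 m from the base axis. Payload 8.5 kg.
Tool frame: the origin (TCP) lies midway between the tips of the shut fingers; the grasp point (between the pads) lies 19 mm behind it (env.tcp_to_grasp is the z of the grasp point in the tool frame, in m); z points along the fingers, y is the line along which they close (so a half turn about z gives the same grasp; the last joint's range is limited). The gripper opens to 85 mm and grips with 20 to 120 N. Pads are 22 mm wide; open, the fingers measure 114 mm over their backs; the gripper's body (76 mm by 85 mm) begins 54 mm behind the grasp point. The pads swing forward as they close: fully open they stand 13 mm farther back than shut.
Start: joints at [54.357, 21.807, 74.336, -0, 83.858, -12.336], TCP at [0.218, 0.505, 0.231] pointing down, gripper open.
Joint ranges: [-178.18, 178.18], [-50.72, 133.34], [12.68, 142.11], [-81.47, 261.47], [9.98, 163.14], [-165.26, 165.26]. Speed limits (degrees/s): [136.94, 136.94, 180, 180, 180, 180].

## Interface

Orientations are given as a 3x3 rotation matrix whose columns are the frame's x, y, z axes.
In Python, from rig import env, imaging, job, models gives the robot as it stands. The module is installed in compiled form; this text tells all that it offers.
- The arm moves only by the tool jog_arm, never from a script. Its argument "plan" is text: rows parted by semicolons, each of 7 numbers parted by spaces: the turn, a rotation vector about the tool's x, y, z in degrees, then the shift along the tool's x, y, z in cm, then the closure in counts, from 0 (fully open) to 255 (shut). In form: rx ry rz x y z claw; .... A call has 1 to 10 rows; each row shifts and turns the commanded pose from where the row before left it, along the tool's axes as they then stand; what a row does not reach is not made up. A row lasts 1/12 s, in which the tool goes at most 41.7 mm and 7.16 degrees, less where a joint would pass 70% of its speed; a pose out of reach is approached as far as the arm can. A call with a gripper value outside its range is refused whole. The fingers move at their own pace and stop on an object; "grip_force" is the grip in N (left out, the last holds). Time passes only in rows, so rows that do not move let the fingers close. It gives the time, the measured TCP pose, the force, the opening and the grip force at its end, in the units of the state.
- env.observe(): the state, without advancing time (a new reading comes with each control period).
- imaging.get_image(name): name is "scene" or "top"; returns a dict with "pixels" (480x640x3 uint8, red, green, blue), "depth" (480x640 float32, m along the optical axis (not along the pixel's ray), 0 where there is no reading), "fov_y" (degrees; the focal length in pixels is half the picture's height over the tangent of half this angle, whatever the lens; pixels are square), "cx", "cy" (the principal point, pixels), "distortion" ([k1, k2, p1, p2, k3] as OpenCV has them; the pictures are not rectified), "world_from_camera" (4x4, takes a point from camera to world coordinates). Camera axes: x right, y down, z forward; pixel columns grow to the right and rows downward; lengths in m; the calibration is good to about 2 mm. A picture is of the moment at which its call begins.
- job.close_job(): hands the job in; it is judged then, once.
Trained networks look in the newest picture that a camera, given by its name, has taken for a name from the list of things; names that differ only in an ending like _2 or _b are one class to them, and where a whole thing is asked for, a point or a joint stands for the part that bears it (a point fixed in the world has none). Each returns a list of dicts, best first, with "confidence" (0 to 1); they miss things now and then, are a little off and sometimes report something else, mostly with a low value. They report only what shows in the picture. A call takes as long as a camera call.
- models.outline_of(camera, query): "region" (480x640 bool, what is visible of it) and "bbox" ([centre column, centre row, width, height] in pixels, round what is visible of it).
- models.tip_of(camera, query): "at" ([column, row] in pixels: a listed point, or the origin of a listed thing).
The state is a dict: "time_s": time; "q": joint angles; "qvel": joint speeds; "joint_efforts": joint torques, N m; "position": TCP position; "tool_rot": TCP orientation; "ft_force": force on the tool from outside, world axes, zero at the start; "wrist_torque": the same for the moment, N m; "grip_width": finger opening in m; "gripper_force": force on a finger pad.
Only numpy, scipy, OpenCV 4.12 (cv2) and the standard library are available. Lean on these libraries where they do the work, as an engineer would, in place of code of your own. Each camera call takes 0.05 s, during which the arm holds its last target. There are 200 camera calls.

## Task

Each bin in the sherd drawer has a hinged tag on the board straight in front of it, and some tags are wrong: with a fingertip, gently push over the tags that are wrong so that the tag of every full (heaped) bin lies with its green face up and the tag of any bin that is not full lies with its red face up. Do not grip or pick up anything, and leave the mallet, lamp nozzle, stoneware handle and ring stand where they are.

Things in the scene. Friction and masses are not known exactly. Their poses are not given: they have to be found in the camera images.
- drawer: Fixed unit: tag board (165 x 340 x 12 mm, flat on the cart) and behind it a wooden drawer half out of its case. Origin on the cart under the board's centre; +x away from the robot into the drawer, +y to the left along the bins. Drawer front: face 130 mm beyond the origin, top 70 mm high. Case: from 295 mm, 125 mm high. Four bins at y = -120, -40, 40, 120 mm, a tag straight in front of each.
- bin_full_1: White bin, 130 x 72 x 48 mm, heaped with sherds above its rim: a full bin. Origin at the centre of its underside, axes as the drawer's. It may stand in any of the four places.
- bin_full_2: White bin, 130 x 72 x 48 mm, heaped with sherds above its rim: a full bin. Origin at the centre of its underside, axes as the drawer's. It may stand in any of the four places.
- bin_full_3: White bin, 130 x 72 x 48 mm, heaped with sherds above its rim: a full bin. Origin at the centre of its underside, axes as the drawer's. It may stand in any of the four places.
- bin_low: White bin of the same size with only two small sherds on its floor: not full. Origin at the centre of its underside, axes as the drawer's. It may stand in any of the four places.
- holder_a: Fixed aluminium hinge holder of tag a on the board, 30 x 66 mm foot, two ears 26 mm high. Origin at the centre of its underside, 12 mm above the cart, axes as the drawer's; the hinge pin runs along y, 22 mm above it. The tag belongs to the bin with the same y in the drawer frame, 213 mm farther in +x. Which holder stands before which bin varies.
- tag_a (a joint): Angle of tag a, a slick plate (friction 0.2) 45 mm long from the pin, 50 wide, 4 thick, 30 g, one face green, one red. 0: leans to the robot (-x) on its stop, 35 degrees above level, green face up; 1.92: leans to the drawer (+x), 35 degrees above level, red face up. Upright at 0.96; it falls by its own weight to the side it leans to (damped hinge). Only the board lies under its raised free edge.
- edge_a (a point): Middle of the free edge of tag a; at rest 37 mm to the side of the pin and 26 mm above it (60 mm above the cart).
- holder_b: Fixed aluminium hinge holder of tag b on the board, 30 x 66 mm foot, two ears 26 mm high. Origin at the centre of its underside, 12 mm above the cart, axes as the drawer's; the hinge pin runs along y, 22 mm above it. The tag belongs to the bin with the same y in the drawer frame, 213 mm farther in +x. Which holder stands before which bin varies.
- tag_b (a joint): Angle of tag b, a slick plate (friction 0.2) 45 mm long from the pin, 50 wide, 4 thick, 30 g, one face green, one red. 0: leans to the robot (-x) on its stop, 35 degrees above level, green face up; 1.92: leans to the drawer (+x), 35 degrees above level, red face up. Upright at 0.96; it falls by its own weight to the side it leans to (damped hinge). Only the board lies under its raised free edge.
- edge_b (a point): Middle of the free edge of tag b; at rest 37 mm to the side of the pin and 26 mm above it (60 mm above the cart).
- holder_c: Fixed aluminium hinge holder of tag c on the board, 30 x 66 mm foot, two ears 26 mm high. Origin at the centre of its underside, 12 mm above the cart, axes as the drawer's; the hinge pin runs along y, 22 mm above it. The tag belongs to the bin with the same y in the drawer frame, 213 mm farther in +x. Which holder stands before which bin varies.
- tag_c (a joint): Angle of tag c, a slick plate (friction 0.2) 45 mm long from the pin, 50 wide, 4 thick, 30 g, one face green, one red. 0: leans to the robot (-x) on its stop, 35 degrees above level, green face up; 1.92: leans to the drawer (+x), 35 degrees above level, red face up. Upright at 0.96; it falls by its own weight to the side it leans to (damped hinge). Only the board lies under its raised free edge.
- edge_c (a point): Middle of the free edge of tag c; at rest 37 mm to the side of the pin and 26 mm above it (60 mm above the cart).
- holder_d: Fixed aluminium hinge holder of tag d on the board, 30 x 66 mm foot, two ears 26 mm high. Origin at the centre of its underside, 12 mm above the cart, axes as the drawer's; the hinge pin runs along y, 22 mm above it. The tag belongs to the bin with the same y in the drawer frame, 213 mm farther in +x. Which holder stands before which bin varies.
- tag_d (a joint): Angle of tag d, a slick plate (friction 0.2) 45 mm long from the pin, 50 wide, 4 thick, 30 g, one face green, one red. 0: leans to the robot (-x) on its stop, 35 degrees above level, green face up; 1.92: leans to the drawer (+x), 35 degrees above level, red face up. Upright at 0.96; it falls by its own weight to the side it leans to (damped hinge). Only the board lies under its raised free edge.
- edge_d (a point): Middle of the free edge of tag d; at rest 37 mm to the side of the pin and 26 mm above it (60 mm above the cart).
- mallet: Loose red rubber mallet lying on the cart to the right of the drawer: head 60 mm across and 90 mm long, wooden handle 22 mm thick pointing away from the robot, 280 mm long in all. Origin under the head. Not to be moved.
- nozzle: Loose orange terracotta lamp nozzle, 62 mm long, 42 mm high, left of the board. Origin under its middle. Not to be moved.
- stone_handle: Loose thick grey stoneware handle, a C lying flat, about 95 x 80 mm and 22 mm high, right of the board. Origin under its middle. Not to be moved.
- ring_stand: Loose clear acrylic ring stand, 90 mm across and 74 mm high, left of the drawer. Origin under its base. Not to be moved.

How it is judged:
By the outcome, as a careful person would: the job done as asked, in the order asked, and still so for the second after the job is handed in, with the robot touching nothing.
It also fails if it takes over 54 s, if anything falls off the work surface, if the arm or the gripper's body presses on something with over 40 N, if the wrist force passes 120 N, or if a joint passes its speed limit or range.

## Working session

There is one attempt and no reset: what is moved stays moved. The work goes in short steps, Python scripts to look and compute and a tool call to move; the robot and the scene stay as the last step left them, time stands still between calls to the robot, and variables do not carry over. Pictures are saved under pics/ and viewed, at most 10 in all, crops included, and the job is handed in when it is done.

Besides the shell and the picture viewer there is one more tool, called in YAML: its name, and indented under it one key for each argument. jog_arm: Moves the arm, as the interface text tells. Its arguments: {"type":"object","properties":{"plan":{"type":"string"},"grip_force":{"type":"number"}},"required":["plan"]}

```bash
mkdir -p pics; cat > h.py <<'E'
import numpy as np, cv2
from rig import env, imaging, job, models
def K(im):
    f=240/np.tan(np.radians(im["fov_y"]/2)); return np.array([[f,0,im["cx"]],[0,f,im["cy"]],[0,0,1]])
def ray(im,uv):
    p=cv2.undistortPoints(np.array([[uv]],float),K(im),np.array(im["distortion"],float))[0,0]
    return np.array([p[0],p[1],1])
def world(im,uv,depth=None,z=None):
    T=np.array(im["world_from_camera"]); r=ray(im,uv); d=T[:3,:3]@r
    if z is not None: s=(z-T[2,3])/d[2]
    else:
        s=depth if depth else im["depth"][int(round(uv[1])),int(round(uv[0]))]
    return T[:3,3]+s*d
def save(im,n): cv2.imwrite("pics/"+n,im["pixels"][:,:,::-1])
E
python3 - <<'E'
from h import *
np.set_printoptions(precision=3,suppress=True)
t=imaging.get_image("top");save(t,"top0.png");s=imaging.get_image("scene");save(s,"scene0.png")
for c,im in(("top",t),("scene",s)):
  for q,z in(("edge_a",.06),("holder_a",.012),("drawer",0),("bin_full_1",None),("bin_low",None)):
    for r in models.tip_of(c,q)[:6]: print(c,q,round(r["confidence"],2),np.round(r["at"]),world(im,r["at"],z=z) if z is not None else world(im,r["at"]))
o=env.observe();print(o["time_s"],o["position"],o["tool_rot"])
E
```

```text
top edge_a 0.83 [249. 338.] [0.448 0.148 0.06 ]
top edge_a 0.83 [405. 298.] [ 0.518 -0.102  0.06 ]
top edge_a 0.83 [349. 295.] [ 0.521 -0.012  0.06 ]
top edge_a 0.74 [301. 293.] [0.523 0.066 0.06 ]
top holder_a 0.64 [256. 316.] [0.483 0.147 0.012]
top holder_a 0.55 [349. 319.] [ 0.483 -0.013  0.012]
top drawer 0.65 [324. 316.] [0.487 0.03  0.   ]
top bin_full_1 0.76 [401. 195.] [ 0.684 -0.094  0.072]
top bin_full_1 0.68 [261. 195.] [0.682 0.136 0.07 ]
top bin_full_1 0.62 [352. 195.] [ 0.684 -0.014  0.068]
top bin_low 0.72 [304. 195.] [0.695 0.07  0.015]
scene edge_a 0.59 [373. 170.] [0.439 0.15  0.06 ]
scene edge_a 0.52 [304. 197.] [ 0.527 -0.009  0.06 ]
scene edge_a 0.48 [341. 195.] [0.52  0.073 0.06 ]
scene edge_a 0.47 [265. 195.] [ 0.521 -0.094  0.06 ]
scene holder_a 0.89 [268. 199.] [ 0.487 -0.092  0.012]
scene holder_a 0.88 [342. 198.] [0.48  0.078 0.012]
scene holder_a 0.71 [369. 200.] [0.489 0.141 0.012]
scene holder_a 0.59 [303. 199.] [ 0.487 -0.013  0.012]
scene drawer 0.74 [324. 201.] [0.48  0.037 0.   ]
scene bin_full_1 0.8 [265. 272.] [ 0.729 -0.078  0.061]
scene bin_full_1 0.79 [382. 274.] [0.741 0.142 0.069]
scene bin_full_1 0.6 [299. 270.] [ 0.73  -0.013  0.067]
scene bin_full_1 0.5 [341. 200.] [0.492 0.075 0.014]
scene bin_low 0.62 [343. 277.] [0.788 0.066 0.126]
0.6 [0.218 0.505 0.231] [[-0.918  0.396  0.   ]
 [ 0.396  0.918  0.   ]
 [-0.     0.    -1.   ]]
```

```bash
python3 -c "
import cv2
a=cv2.imread('pics/top0.png')[130:400,180:480];cv2.imwrite('pics/top0c.png',cv2.resize(a,None,fx=2.2,fy=2.2))"
```

```text
(no output)
```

View pics/top0c.png

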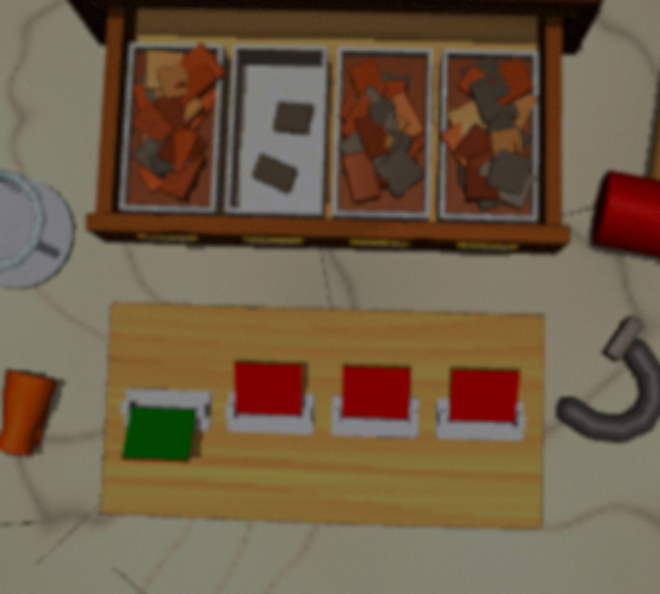

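View pics/scene0.png

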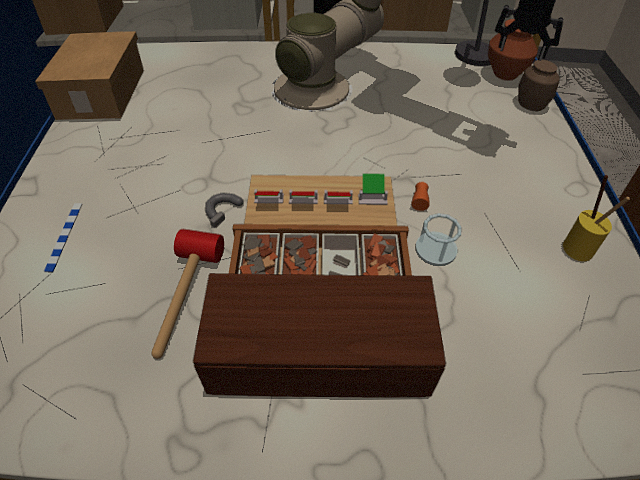

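The top view shows the bins, left to right, as full, low, full, full. The tags are green (crop 160,433), red (270,390), red (376,392) and red (483,395). The two right-hand tags are wrong: y≈-0.013 and y≈-0.097, with edges at x≈0.52. I'll push both towards the robot.

jog_arm:
  plan: "0 0 -5.83 0 0 0 255;0 0 -5.83 0 0 0 255;0 0 -5.83 0 0 0 255;0 0 -5.83 0 0 0 255;0 0 0 -1.71 -2.59 0 255;0 0 0 -1.71 -2.59 0 255;0 0 0 -1.71 -2.59 0 255;0 0 0 -1.71 -2.59 0 255;0 0 0 -1.71 -2.59 0 255;0 0 0 -1.71 -2.59 0 255"

```text
time_s: 1.43
position: [0.3208, 0.3484, 0.2314]
tool_rot: [[-1.0, -0.0, 0.0], [-0.0, 1.0, 0.0], [-0.0, 0.0, -1.0]]
ft_force: [1.0, -0.0, 0.4]
grip_width: -0.0002
gripper_force: 0.0
```

jog_arm:
  plan: "0 0 0 -1.71 -2.59 0 255;0 0 0 -1.71 -2.59 0 255;0 0 0 -1.71 -2.59 0 255;0 0 0 -1.71 -2.59 0 255;0 0 0 -1.71 -2.59 0 255;0 0 0 -1.71 -2.59 0 255;0 0 0 -1.71 -2.59 0 255;0 0 0 -1.71 -2.59 0 255;0 0 0 -1.71 -2.59 0 255;0 0 0 -1.71 -2.59 0 255"

```text
time_s: 2.27
position: [0.492, 0.0893, 0.2314]
tool_rot: [[-1.0, -0.0, 0.0], [-0.0, 1.0, 0.0], [-0.0, 0.0, -1.0]]
ft_force: [-0.1, -0.0, -0.7]
grip_width: 0.0001
gripper_force: 0.0
```

jog_arm:
  plan: "0 0 0 -1.65 -2.55 0 255;0 0 0 -1.65 -2.55 0 255;0 0 0 -1.65 -2.55 0 255;0 0 0 -1.65 -2.55 0 255;0 0 0 0 0 3 255;0 0 0 0 0 3 255;0 0 0 0 0 3 255;0 0 0 0 0 3 255;0 0 0 0 0 0 255"

```text
time_s: 3.02
position: [0.5547, -0.0108, 0.1063]
tool_rot: [[-1.0, 0.0, -0.01], [0.0, 1.0, 0.002], [0.01, 0.002, -1.0]]
ft_force: [-2.4, 0.9, -0.2]
grip_width: 0.0001
gripper_force: 0.0
```

```bash
python3 - <<'E'
from h import *
t=imaging.get_image("top");s=imaging.get_image("scene")
a=cv2.resize(t["pixels"][200:380,220:460],None,fx=1.6,fy=1.6);b=cv2.resize(s["pixels"][130:310,200:440],None,fx=1.6,fy=1.6)
cv2.imwrite("pics/c1.png",np.hstack([a,b])[:,:,::-1])
print(env.observe()["position"])
E
```

```text
[ 0.55744466 -0.01126235  0.11166948]
```

View pics/c1.png

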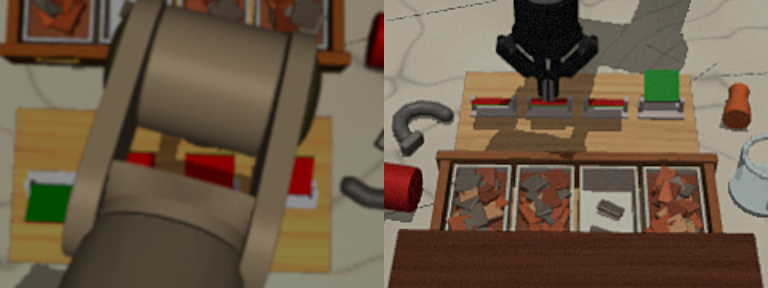

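The right view shows the shut fingertip above and behind the third tag, at about (548,85) in the crop. Next I lower it and push towards the robot.

jog_arm:
  plan: "0 0 0 0 0 1.6 255;0 0 0 0 0 1.6 255;0 0 0 0 0 1.6 255;0 0 0 0 0 1.6 255;0 0 0 0 0 0 255;0 0 0 0 0 0 255"

```text
time_s: 3.62
position: [0.5582, -0.0114, 0.049]
tool_rot: [[-1.0, -0.0, 0.002], [-0.0, 1.0, -0.0], [-0.002, -0.0, -1.0]]
ft_force: [-0.7, -0.5, 0.5]
grip_width: 0.0001
gripper_force: 0.0
```

jog_arm:
  plan: "0 0 0 0.5 0 0 255;0 0 0 0.5 0 0 255;0 0 0 0.5 0 0 255;0 0 0 0.5 0 0 255;0 0 0 0.5 0 0 255;0 0 0 0.5 0 0 255;0 0 0 0.5 0 0 255;0 0 0 0.5 0 0 255"

```text
time_s: 4.28
position: [0.5168, -0.0113, 0.0474]
tool_rot: [[-1.0, -0.0, -0.0], [-0.0, 1.0, -0.0], [0.0, -0.0, -1.0]]
ft_force: [-0.8, 1.0, 0.2]
grip_width: 0.0001
gripper_force: 0.1
```

jog_arm:
  plan: "0 0 0 0.45 0 0 255;0 0 0 0.45 0 0 255;0 0 0 0.45 0 0 255;0 0 0 0.45 0 0 255;0 0 0 0.45 0 0 255;0 0 0 0.45 0 0 255;0 0 0 0.45 0 0 255;0 0 0 0.45 0 0 255;0 0 0 0 0 0 255;0 0 0 0 0 0 255"

```text
time_s: 5.12
position: [0.4811, -0.0113, 0.0474]
tool_rot: [[-1.0, -0.0, -0.0], [-0.0, 1.0, -0.0], [0.0, -0.0, -1.0]]
ft_force: [-0.3, 0.1, 0.1]
grip_width: -0.0
gripper_force: 0.0
```

```bash
python3 - <<'E'
from h import *
s=imaging.get_image("scene")
cv2.imwrite("pics/c2.png",cv2.resize(s["pixels"][130:310,200:440],None,fx=2.4,fy=2.4)[:,:,::-1])
print(env.observe()["position"])
E
```

```text
[ 0.48138522 -0.01128512  0.04736046]
```

View pics/c2.png

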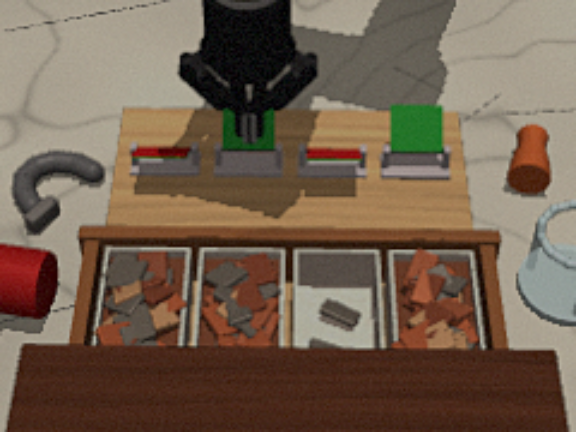

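The third tag now shows green at (248,130). I'll raise, move to the fourth tag and repeat.

jog_arm:
  plan: "0 0 0 0 0 -1.8 255;0 0 0 0 0 -1.8 255;0 0 0 0 0 -1.8 255;0 0 0 0 0 -1.8 255;0 0 0 -1.9 -2.1 0 255;0 0 0 -1.9 -2.1 0 255;0 0 0 -1.9 -2.1 0 255;0 0 0 -1.9 -2.1 0 255;0 0 0 0 0 0 255;0 0 0 0 0 0 255"

```text
time_s: 6.0
position: [0.5577, -0.0959, 0.1188]
tool_rot: [[-1.0, 0.001, -0.0], [0.001, 1.0, 0.0], [0.0, 0.0, -1.0]]
ft_force: [0.2, 0.3, 0.1]
grip_width: -0.0003
gripper_force: 0.0
```

jog_arm:
  plan: "0 0 0 0 0 1.8 255;0 0 0 0 0 1.8 255;0 0 0 0 0 1.8 255;0 0 0 0 0 1.8 255;0 0 0 0 0 0 255;0 0 0 0 0 0 255"

```text
time_s: 6.5
position: [0.5567, -0.0944, 0.0472]
tool_rot: [[-1.0, -0.001, -0.002], [-0.001, 1.0, 0.001], [0.002, 0.001, -1.0]]
ft_force: [0.8, -0.3, -0.6]
grip_width: -0.0001
gripper_force: 0.0
```

jog_arm:
  plan: "0 0 0 0.5 0 0 255;0 0 0 0.5 0 0 255;0 0 0 0.5 0 0 255;0 0 0 0.5 0 0 255;0 0 0 0.5 0 0 255;0 0 0 0.5 0 0 255;0 0 0 0.5 0 0 255;0 0 0 0.5 0 0 255"

```text
time_s: 7.17
position: [0.5168, -0.0953, 0.0474]
tool_rot: [[-1.0, -0.0, 0.0], [-0.0, 1.0, -0.0], [-0.0, -0.0, -1.0]]
ft_force: [0.7, -0.3, 0.6]
grip_width: -0.0001
gripper_force: 0.2
```

jog_arm:
  plan: "0 0 0 0.45 0 0 255;0 0 0 0.45 0 0 255;0 0 0 0.45 0 0 255;0 0 0 0.45 0 0 255;0 0 0 0.45 0 0 255;0 0 0 0.45 0 0 255;0 0 0 0.45 0 0 255;0 0 0 0.45 0 0 255;0 0 0 0 0 0 255;0 0 0 0 0 0 255"

```text
time_s: 8.0
position: [0.4812, -0.0953, 0.0474]
tool_rot: [[-1.0, -0.0, -0.0], [-0.0, 1.0, 0.0], [0.0, 0.0, -1.0]]
ft_force: [0.0, -0.7, 0.1]
grip_width: 0.0002
gripper_force: 0.0
```

jog_arm:
  plan: "0 0 0 0 0 -2 255;0 0 0 0 0 -2 255;0 0 0 0 0 -3 255;0 0 0 0 0 -3 255;0 0 0 0 0 -3 255;0 0 0 0 0 -3 255;0 0 0 3 0 0 255;0 0 0 3 0 0 255;0 0 0 3 0 0 255;0 0 0 0 0 0 255"

```text
time_s: 8.83
position: [0.3875, -0.0943, 0.2073]
tool_rot: [[-1.0, 0.0, -0.002], [0.0, 1.0, 0.001], [0.002, 0.001, -1.0]]
ft_force: [-0.2, 0.0, 0.3]
grip_width: -0.0003
gripper_force: 0.0
```

```bash
python3 - <<'E'
from h import *
s=imaging.get_image("scene")
cv2.imwrite("pics/c3.png",cv2.resize(s["pixels"][130:310,200:440],None,fx=2.4,fy=2.4)[:,:,::-1])
E
```

```text
(no output)
```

View pics/c3.png

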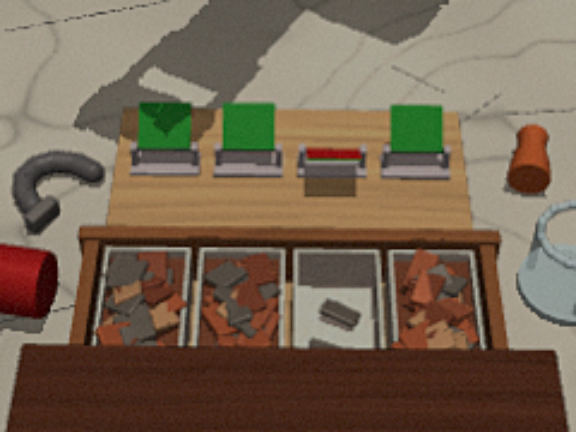

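The picture shows green tags at (165,125), (248,127) and (416,128) in front of the full bins. The red tag at (333,153) is in front of the low bin, and the loose things have not moved.

jog_arm:
  plan: "0 0 0 0 0 0 255;0 0 0 0 0 0 255;0 0 0 0 0 0 255;0 0 0 0 0 0 255"

```text
time_s: 9.22
position: [0.392, -0.0953, 0.2071]
tool_rot: [[-1.0, -0.001, -0.0], [-0.001, 1.0, 0.0], [0.0, 0.0, -1.0]]
ft_force: [0.1, -0.7, 0.3]
grip_width: -0.0002
gripper_force: 0.0
```

```bash
python3 -c "
from rig import job
print(job.close_job())"
```

```text
the job is handed in; nothing more can be done
None
```

Done and handed in at about 9 s: I pushed over the two wrong tags, so the three full bins now show green and the low bin shows red, and the mallet, nozzle, handle and ring stand were not touched.

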